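# Clip the rounds card to its leaning board

### The job

The stiff white checklist card is only leaning on its tilted board and would slide off as soon as the cart is rolled. Take the steel spring clip off the rim of the mint caddy and clip it over the top edge of card and board together, square to the edge, near its middle and pushed well down, so that its jaw bites both. Leave the card standing on its ledge, and do not disturb the other things on the cart.

Things in the scene. Friction and masses are not known exactly. Their poses are not given: they have to be found in the camera images.
- clip_mid (a point): Pivot centre of a plain steel spring clip like a big clothes peg: 36 mm wide, 85 mm tall, 75 g. It starts on the rim of the caddy's wall nearest the robot, handles up, jaw down. Its axes: z from jaw to handles, y along the pivot, x the squeeze direction (carried by the -x half: it turns 0.21 rad about y when the jaw is fully open, the clip as a whole does not). Coil radius 7 mm.
- clip_grip (a point): Point between the clip's two flat handles, 33 mm above the pivot, where to squeeze. Handles: 34 mm wide plates up to 50 mm above the pivot, flaring to 41 mm over their outsides at the top. Squeezed along x they open the jaw; 10 N a side opens it fully (a stop; 25 N does no harm), handles then parallel, 20 mm over their outsides. Released, the jaw shuts by itself with about 6 N.
- clip_pads (a point): Point between the two flat jaw pads, 30 mm below the pivot (pads reach from 25 to 35 mm below it). An edge can enter the jaw until it meets the coil, 7 mm below the pivot. Pads are 6 mm apart on the caddy wall, 18 mm apart fully open.
- clip_jaw (a joint): Angle between the two halves of the clip (rad): 0 as it sits on the caddy (6 mm between the pads), 0.42 fully open (18 mm), about 0.07 when shut on the 8 mm of card and board, -0.2 shut on nothing.
- board: Grey steel board, 200 wide, 166 tall, 4 mm thick, on a fixed dark stand. It leans 33 degrees, top towards the robot; the card lies on the face that looks up and away from the robot. Origin: middle of the top edge, on that face, 155 mm above the cart. z: up along the board; y: along the edge; x: out of the card's face. Board x = -4 to 0, card 0 to 4 mm: 8 mm in all, tops flush. Clear all round.
- card_mid (a point): Centre of the loose stiff plastic card (170 mm wide, 160 mm tall, 4 mm thick, 150 g), white with a blank grey table on it, that leans on the board and stands on the board's ledge, 160 mm down from the top edge. Its frame is level: x and y as the stand's, z up.
- caddy: Mint plastic caddy, fixed on the cart: 180 mm (x) by 240 mm (y), 100 mm high, walls 6 mm; origin at the centre of its underside. The clip sits on the wall at its -x side (nearest the robot), its pivot 12 mm above the rim. A carry handle runs along y, 12 mm to +x of the middle, its top 136 mm above the cart.
- small_bottle: Bystander: small white bottle, 48 mm wide, 120 mm high, standing in the caddy's far tray; origin at the centre of its underside.
- puck: Bystander: cork disc 56 mm wide, 30 mm high, in the caddy's far tray; origin at the centre of its underside.
- spray_bottle: Bystander: empty clear trigger spray bottle, 72 mm wide, 220 mm high, near the far edge; origin at the centre of its underside.
- tape_roll: Bystander: flat roll of grey tape, 100 mm wide, 24 mm high, lying nearest the robot; origin at the centre of its underside.
- tin: Bystander: small aluminium can, 44 mm wide, 60 mm high, between caddy and stand; origin at the centre of its underside.
There are look-alikes about, which are no part of the job. What is shaped like the part that bears clip_mid but orange is not meant.

How it is judged:
At the end, for the whole second after the job is handed in: Clip shut on card and board at their top edge (over 1.5 N on each), pivot within 40 mm of the middle, 4 to 20 mm above the edge, within 12 mm of the board's plane and 0.2 rad of the edge's line; card still on its ledge (20 mm sideways, 6 mm along the board); clip released and still (y of clip_mid in the frame of board between -0.04 and 0.04 m and z of clip_mid in the frame of board between 0.004 and 0.02 m and x of clip_mid in the frame of board between -0.012 and 0.012 m and angle between the y axis of clip_mid and the y axis of board, either way round below 0.2 rad and contact force between clip and card above 1.5 N and contact force between clip and board above 1.5 N and z of card_mid in the frame of board between -0.088 and -0.074 m and y of card_mid in the frame of board between -0.02 and 0.02 m and x of card_mid in the frame of board between -0.004 and 0.008 m and linear speed of clip below 0.02 m/s and contact force between clip and the fingers below 0.1 N); the robot touches nothing.
It fails at once if one of the other loose things is pushed more than 40 mm from its place (distance of any of small_bottle, puck, spray_bottle, tape_roll, tin from where it was at the start of the episode above 0.04 m).
It also fails if it takes over 42 s, if anything falls off the work surface, if the arm or the gripper's body presses on something with over 40 N, if the wrist force passes 120 N, or if a joint passes its speed limit or range.

### The arm

A 7-joint arm with a two-finger parallel gripper is mounted at the origin on the work surface. World frame = base frame: x ahead of the robot, y to its left, z up, the work surface at z = 0. Lengths are in m, angles in rad, forces in N, time in s.
With the tool pointing down it reaches from about 0.425 to 0.925 m from the base axis. Payload 6.8 kg.
Tool frame: the origin (TCP) lies midway between the tips of the shut fingers; the grasp point (between the pads) lies 19 mm behind it; z points along the fingers, y is the direction in which the jaws open and shut (so a half turn about z gives the same grasp; the last joint's range is limited). The gripper opens to 85 mm and grips with 20 to 120 N. Pads are 22 mm wide; open, the fingers measure 114 mm over their backs; the gripper's body (76 mm by 85 mm) begins 54 mm behind the grasp point. The pads swing forward as they close: fully open they stand 13 mm farther back than shut.
Start: joints at [1.17, 0.477, 0.022, 1.555, -0.011, 1.109, -0.083], TCP at [0.195, -0.646, 0.205] pointing down, gripper open.
Joint ranges: [-2.96, 2.96], [-0.34, 2.1], [-1.41, 1.46], [0.24, 2.44], [-1.37, 4.51], [0.17, 1.92], [-2.96, 2.96]. Speed limits (rad/s): [2.39, 2.39, 3.14, 3.14, 3.14, 3.14, 3.14].

### API

Orientations are given as a unit quaternion [w, x, y, z].
In Python, from station import bot gives the robot as it stands.
- The arm moves only by the shell command python3 -m jog 'ROWS' [FORCE]. ROWS is JSON, a list of rows, each a list of 3 entries, a list of its own where there are three numbers: the shift along the tool's x, y, z in mm, then the turn, a rotation vector about the tool's x, y, z in degrees, then the closure, from -1 (fully open) to 1 (shut). A call has 1 to 12 rows; each row shifts and turns the commanded pose from where the row before left it, along the tool's axes as they then stand; what a row does not reach is not made up. A row lasts 1/8 s, in which the tool goes at most 62.5 mm and 10.7 degrees, less where a joint would pass 70% of its speed; a pose out of reach is approached as far as the arm can. A call is refused whole if a number of a shift passes 62.5 or a number of a turn 10.7, either way. A call with a gripper value outside its range is refused whole. The fingers move at their own pace and stop on an object; FORCE is the grip in N (left out, the last holds). Time passes only in rows, so rows that do not move let the fingers close. It gives the time, the measured TCP pose, the force and the opening at its end, in the units of the state.
- bot.get_obs(): the state, without advancing time (a new reading comes with each control period).
- bot.read_camera(name): name is "scene" or "top" or "wrist"; returns (picture, depth): 384x512x3 uint8, red, green, blue; 384x512 float32, m along the optical axis (not along the pixel's ray), 0 where there is no reading.
- bot.camera_info(name): a dict with "fx", "fy", "cx", "cy" (pixels), "world_from_camera" (4x4, takes a point from camera to world coordinates); the wrist camera has in their place "mount" (4x4, takes a point from camera to tool coordinates, whose origin is the TCP and whose axes are the flange's). Camera axes: x right, y up, looking along -z (the intrinsics and any distortion apply to the point x, -y, -z); pixel columns grow to the right and rows downward; lengths in m; the calibration is good to about 2 mm. A picture is of the moment at which its call begins: read the wrist's pose just before it. camera_info takes no time and is no camera call.
- bot.hand_in(): hands the job in, once; it reports no verdict.
Trained networks look in the newest picture that a camera, given by its name, has taken for a name from the list of things; names that differ only in an ending like _2 or _b are one class to them, and where a whole thing is asked for, a point or a joint stands for the part that bears it (a point fixed in the world has none). Each returns a list of dicts, best first, with "score" (0 to 1); they miss things now and then, are a little off and sometimes report something else, mostly with a low value. They report only what shows in the picture. A call takes as long as a camera call. They do not tell look-alikes from the thing itself.
- bot.find_in(camera, thing): "xy" ([column, row] as shares, 0 to 1, of the picture: columns of its width, rows of its height, amid what is visible of it).
- bot.cut_out(camera, thing): "pixels" (384x512 bool, what is visible of it) and "xy" ([column, row] as shares, 0 to 1, of the picture: columns of its width, rows of its height, amid what is visible of it).
- bot.landmark_of(camera, thing): "xy" ([column, row] as shares, 0 to 1, of the picture: columns of its width, rows of its height: a listed point, or the origin of a listed thing).
The state is a dict: "t": time; "q": joint angles; "joint_vel": joint speeds; "joint_torque": joint torques, N m; "eef_pos": TCP position; "tool_rot": TCP orientation; "contact_force": force on the tool from outside, world axes, zero at the start; "torque": the same for the moment, N m; "gripper_width": opening from 0.0 (shut) to 1.0 (fully open).
Only numpy, scipy, OpenCV 4.12 (cv2) and the standard library are available. Lean on these libraries where they do the work, as an engineer would, in place of code of your own. Each camera call takes 0.05 s, during which the arm holds its last target.

## Working session

There is one attempt and no reset: what is moved stays moved. The work goes in short steps, Python scripts to look and compute and a shell command to move; the robot and the scene stay as the last step left them, time stands still between calls to the robot, and variables do not carry over. Pictures are saved under pics/ and viewed, and the job is handed in when it is done.

```bash
ls; mkdir -p pics; cat > h.py <<'E'
import numpy as np, cv2
from scipy.spatial.transform import Rotation as R
from station import bot
def T_cam(name,obs=None):
    ci=bot.camera_info(name)
    if 'world_from_camera' in ci: return ci,np.array(ci['world_from_camera'])
    o=obs or bot.get_obs()
    T=np.eye(4);w,x,y,z=o['tool_rot'];T[:3,:3]=R.from_quat([x,y,z,w]).as_matrix();T[:3,3]=o['eef_pos']
    return ci,T@np.array(ci['mount'])
def pt(ci,T,u,v,d):
    p=np.array([(u-ci['cx'])/ci['fx']*d,-(v-ci['cy'])/ci['fy']*d,-d,1.])
    return (T@p)[:3]
def save(n,im): cv2.imwrite('pics/'+n,im[:,:,::-1])
E
python3 - <<'E'
from h import *
o=bot.get_obs();print(o['t'],o['eef_pos'],o['tool_rot'],o['gripper_width'])
for c in ['scene','top','wrist']:
    ci,T=T_cam(c,o); print(c,{k:v for k,v in ci.items() if k not in('world_from_camera','mount')},np.round(T,3).tolist())
    im,d=bot.read_camera(c);save(c+'0.png',im);np.save(c+'0.npy',d)
    if c=='wrist':break
    for th in ['clip_mid','clip_grip','clip_pads','board','card_mid','caddy','tin','tape_roll']:
        for r in bot.landmark_of(c,th)[:3]:
            u,v=r['xy'][0]*512,r['xy'][1]*384
            dd=d[min(383,int(v)),min(511,int(u))]
            print(th,round(r['score'],2),round(u),round(v),np.round(pt(ci,T,u,v,dd),3))
print(bot.get_obs()['t'])
E
```

```text
pics
0.0 [ 0.19460104 -0.64564643  0.20358339] [-9.18306984e-04  9.89303261e-01  1.45870371e-01 -2.22491832e-04] 1.0006357121785021
scene {'fx': 383.30388448144055, 'fy': 383.30388448144055, 'cx': 258.6071539679703, 'cy': 194.89387360994402} [[0.489, -0.464, 0.738, 1.304], [0.872, 0.252, -0.419, -0.425], [0.008, 0.849, 0.529, 0.655], [0.0, 0.0, 0.0, 1.0]]
clip_mid 0.75 265 185 [0.395 0.112 0.037]
clip_mid 0.59 303 168 [0.491 0.186 0.123]
clip_grip 0.87 306 159 [0.501 0.187 0.157]
clip_grip 0.79 265 173 [0.371 0.126 0.064]
clip_pads 0.77 265 191 [0.392 0.115 0.009]
clip_pads 0.59 305 175 [0.494 0.194 0.098]
card_mid 0.7 163 253 [ 0.626 -0.286  0.09 ]
card_mid 0.64 253 233 [ 0.564 -0.022  0.008]
card_mid 0.46 322 210 [0.667 0.124 0.099]
caddy 0.7 319 209 [0.662 0.121 0.098]
caddy 0.2 301 176 [0.485 0.186 0.093]
tin 0.83 251 231 [ 0.559 -0.025  0.012]
tape_roll 0.59 220 211 [ 0.448 -0.068  0.025]
top {'fx': 490.076328335237, 'fy': 490.076328335237, 'cx': 250.63853093522158, 'cy': 195.64705559087668} [[0.015, 0.987, -0.162, 0.381], [-1.0, 0.016, 0.005, -0.01], [0.007, 0.161, 0.987, 1.28], [0.0, 0.0, 0.0, 1.0]]
clip_mid 0.85 163 235 [0.473 0.189 0.121]
clip_mid 0.58 198 277 [0.378 0.111 0.044]
clip_grip 0.66 198 276 [0.378 0.111 0.044]
clip_grip 0.56 158 232 [0.48  0.202 0.118]
clip_pads 0.83 162 232 [0.48  0.192 0.117]
board 0.82 371 193 [ 0.6   -0.333  0.01 ]
board 0.31 161 237 [0.466 0.188 0.152]
card_mid 0.8 362 177 [ 0.628 -0.293  0.086]
caddy 0.89 159 204 [0.562 0.222 0.009]
tin 0.6 244 212 [0.539 0.    0.062]
tape_roll 0.83 258 266 [ 0.407 -0.038  0.003]
tape_roll 0.34 126 191 [0.583 0.291 0.09 ]
wrist {'fx': 345.62231501743196, 'fy': 345.62231501743196, 'cx': 257.1624771046412, 'cy': 187.1656116022715} [[0.288, 0.922, 0.257, 0.258], [-0.958, 0.278, 0.076, -0.627], [-0.001, -0.268, 0.963, 0.372], [0.0, 0.0, 0.0, 1.0]]
0.95
```

View pics/scene0.png

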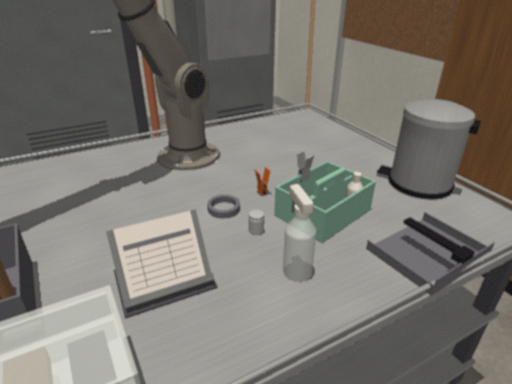

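View pics/top0.png

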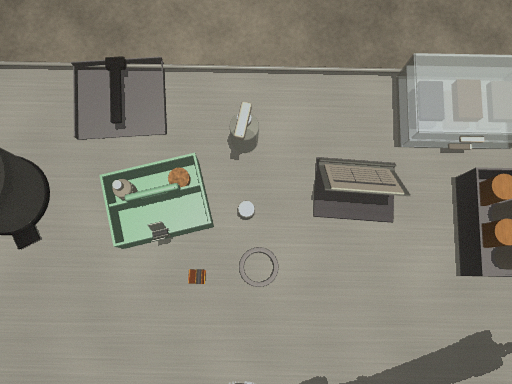

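The top view shows the steel clip at about pixel (160,233) on the caddy's near wall and an orange look-alike at (198,277). The board's top edge is at row ~193, columns 320-402. Next I'll fit the geometry.

```bash
python3 - <<'E'
from h import *
def fitplane(P):
    for _ in range(8):
        c=P.mean(0);n=np.linalg.svd(P-c,full_matrices=False)[2][2];r=(P-c)@n
        k=abs(r)<max(0.002,2*np.median(abs(r)))
        if k.all():break
        P=P[k]
    return c,n*np.sign(n[2]),P
for c in ['scene','top']:
    ci,T=T_cam(c); im,d=bot.read_camera(c)
    for th in ['card_mid','board','clip_mid','caddy']:
        for r in bot.cut_out(c,th)[:2]:
            m=r['pixels']&(d>0);v,u=np.nonzero(m)
            if len(u)<5: continue
            P=np.array([pt(ci,T,a,b,d[b,a]) for a,b in zip(u,v)])
            np.save(f'{c}_{th}_{round(r["score"]*100)}.npy',P)
            print(c,th,round(r['score'],2),len(P),'px',u.min(),u.max(),v.min(),v.max(),'lo',np.round(np.percentile(P,2,0),3),'hi',np.round(np.percentile(P,98,0),3))
            if th=='card_mid':
                cc,n,Q=fitplane(P);print('  plane',np.round(cc,4),np.round(n,3),len(Q),'tilt',np.degrees(np.arccos(n[2])))
                uv=np.c_[u,v].astype(np.float32);print('  quad',cv2.boxPoints(cv2.minAreaRect(uv)).round().tolist())
            if th=='clip_mid': print(np.round(np.median(P,0),3))
E
```

```text
scene card_mid 0.88 5285 px 114 203 211 296 lo [ 0.585 -0.371  0.031] hi [ 0.666 -0.21   0.153]
  plane [ 0.6249 -0.292   0.0926] [ 0.836 -0.047  0.546] 4225 tilt 56.87286252306416
  quad [[113.0, 230.0], [189.0, 210.0], [206.0, 277.0], [130.0, 297.0]]
scene card_mid 0.17 168 px 301 312 156 181 lo [0.483 0.183 0.077] hi [0.501 0.216 0.158]
  plane [0.4915 0.1999 0.1189] [-0.954 -0.258  0.149] 123 tilt 81.43273811085925
  quad [[300.0, 181.0], [305.0, 155.0], [313.0, 156.0], [308.0, 182.0]]
scene board 0.92 1725 px 107 214 209 307 lo [ 0.58  -0.39   0.006] hi [ 0.688 -0.189  0.149]
scene clip_mid 0.73 325 px 297 312 152 181 lo [0.383 0.18  0.035] hi [0.5   0.293 0.159]
[0.485 0.196 0.124]
scene clip_mid 0.6 243 px 256 269 168 195 lo [0.362 0.092 0.001] hi [0.398 0.128 0.081]
[0.384 0.112 0.041]
scene caddy 0.97 4248 px 274 375 161 242 lo [0.457 0.081 0.001] hi [0.68  0.346 0.134]
scene caddy 0.55 281 px 344 362 170 197 lo [0.425 0.247 0.   ] hi [0.644 0.477 0.126]
top card_mid 0.97 1699 px 324 403 164 193 lo [ 0.579 -0.371  0.028] hi [ 0.669 -0.207  0.159]
  plane [ 0.6229 -0.2896  0.0976] [ 0.837 -0.049  0.545] 1583 tilt 56.97037456429902
  quad [[322.0, 188.0], [324.0, 163.0], [405.0, 170.0], [403.0, 194.0]]
top board 0.91 733 px 319 409 158 195 lo [ 0.575 -0.39   0.022] hi [ 0.686 -0.19   0.157]
top clip_mid 0.66 255 px 149 168 221 240 lo [0.461 0.18  0.113] hi [0.5   0.215 0.164]
[0.483 0.198 0.126]
top clip_mid 0.63 239 px 188 205 269 283 lo [0.362 0.093 0.028] hi [0.396 0.131 0.088]
[0.379 0.116 0.048]
top caddy 0.82 6868 px 100 213 153 248 lo [0.458 0.095 0.002] hi [0.669 0.344 0.137]
```

```bash
python3 - <<'E'
import cv2
a=cv2.imread('pics/top0.png')[140:260,80:420];cv2.imwrite('pics/t1.png',cv2.resize(a,None,fx=2.3,fy=2.3,interpolation=2))
a=cv2.imread('pics/scene0.png')[130:310,90:390];cv2.imwrite('pics/s1.png',cv2.resize(a,None,fx=2.6,fy=2.6,interpolation=2))
E
```

```text
(no output)
```

View pics/s1.png

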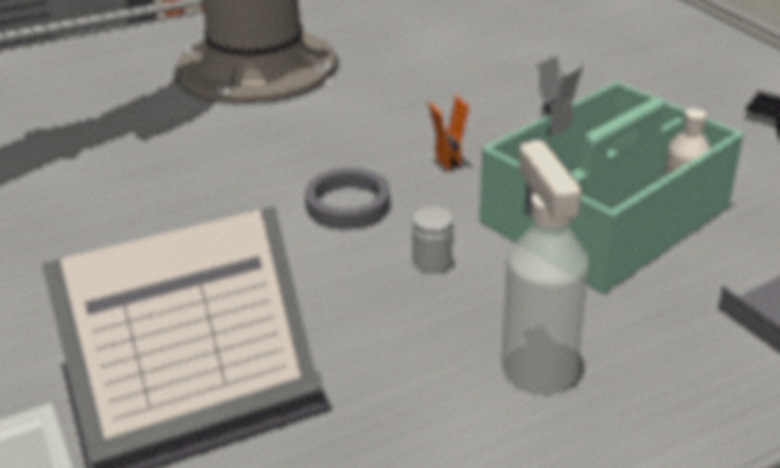

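View pics/t1.png

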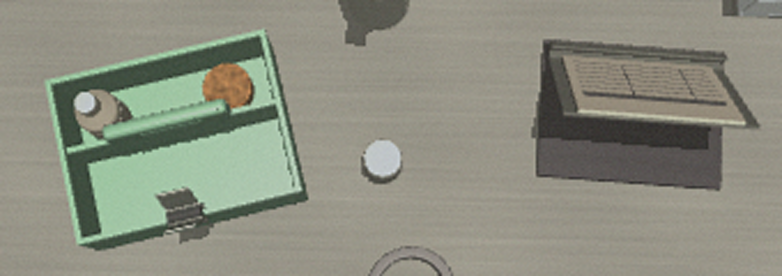

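Both cameras agree on the card plane (tilt 57° from horizontal, i.e. a 33° lean). I'll extract the caddy rim, clip and board frames.

```bash
ls *.npy; python3 - <<'E'
import numpy as np,cv2,glob
for f in ['scene_caddy_97.npy','top_caddy_82.npy']:
    P=np.load(f);Q=P[(P[:,2]>.092)&(P[:,2]<.107)]
    (c,s,a)=cv2.minAreaRect((Q[:,:2]*1000).astype(np.float32));print(f,len(Q),'rect',c,s,a)
    if f[0]=='t': QQ=Q
# clip in caddy-frame
for f,sc in [('top_clip_mid_66.npy',1),('scene_clip_mid_73.npy',1)]:
    P=np.load(f);P=P[(P[:,2]>.08)&(P[:,0]>.44)&(P[:,0]<.53)]
    for lo in np.arange(.08,.17,.01):
        k=P[(P[:,2]>=lo)&(P[:,2]<lo+.01)]
        if len(k)>3:
            (c,s,a)=cv2.minAreaRect((k[:,:2]*1000).astype(np.float32));print(f[:5],round(lo,2),len(k),np.round(k.mean(0),3),np.round(c,1),np.round(s,1),round(a,1))
n=np.array([.8365,-.048,.5455]);n/=np.linalg.norm(n)
y=np.cross([0,0,1],n);y/=np.linalg.norm(y);z=np.cross(n,y)
print('yaw',np.degrees(np.arctan2(n[1],n[0])),y,z)
for f in ['scene_card_mid_88.npy','top_card_mid_97.npy','scene_board_92.npy','top_board_91.npy']:
    P=np.load(f);A=P@np.c_[n,y,z]
    print(f,'n med',np.median(A[:,0]).round(4),'y',np.percentile(A[:,1],[1,3,50,97,99]).round(4),'z',np.percentile(A[:,2],[1,50,97,99]).round(4))
    k=A[:,2]>np.percentile(A[:,2],99)-.02
    print('   top strip y',A[k,1].min().round(4),A[k,1].max().round(4),'zmax',A[k,2].max().round(4), 'worldz max',P[:,2].max().round(4))
E
```

```text
scene0.npy
scene_board_92.npy
scene_caddy_55.npy
scene_caddy_97.npy
scene_card_mid_17.npy
scene_card_mid_88.npy
scene_clip_mid_60.npy
scene_clip_mid_73.npy
top0.npy
top_board_91.npy
top_caddy_82.npy
top_card_mid_97.npy
top_clip_mid_63.npy
top_clip_mid_66.npy
wrist0.npy
scene_caddy_97.npy 610 rect (564.906494140625, 217.35400390625) (184.0220947265625, 244.5828857421875) 14.997650146484375
top_caddy_82.npy 1031 rect (560.642822265625, 217.35154724121094) (188.62396240234375, 241.18202209472656) 14.507976531982422
top_c 0.11 84 [0.48  0.198 0.117] [479.6 198.4] [17.9 35.8] 9.8
top_c 0.12 52 [0.482 0.198 0.123] [479.9 198.1] [21.6 34.7] 16.7
top_c 0.13 30 [0.485 0.2   0.134] [480.1 198.6] [26.9 31.3] 15.0
top_c 0.14 26 [0.486 0.197 0.144] [480.1 196.5] [31.1 27.9] 16.5
top_c 0.15 28 [0.487 0.201 0.155] [480.  196.4] [36.3 30.5] 18.7
top_c 0.16 32 [0.481 0.195 0.162] [479.3 197.5] [40.1 30.2] 16.6
scene 0.08 19 [0.488 0.198 0.086] [484.4 198.7] [11.9 35.2] 12.8
scene 0.09 31 [0.485 0.198 0.095] [481.7 205.9] [22. 48.] 2.9
scene 0.1 33 [0.486 0.195 0.105] [486.3 195.3] [36.1 14.4] 77.0
sc
[... 417 characters left out ...]
094]
scene_card_mid_88.npy n med 0.5873 y [-0.3368 -0.3338 -0.2584 -0.1753 -0.1713] z [-0.3462 -0.272  -0.2011 -0.198 ]
   top strip y -0.3382 -0.1695 zmax -0.1956 worldz max 0.1578
top_card_mid_97.npy n med 0.5883 y [-0.3373 -0.3339 -0.2533 -0.173  -0.1697] z [-0.3522 -0.2613 -0.194  -0.1924]
   top strip y -0.3383 -0.1698 zmax -0.1894 worldz max 0.1623
scene_board_92.npy n med 0.5849 y [-0.3532 -0.3522 -0.2689 -0.1547 -0.1397] z [-0.3673 -0.3352 -0.2056 -0.1997]
   top strip y -0.3531 -0.0941 zmax -0.1957 worldz max 0.1552
top_board_91.npy n med 0.59 y [-0.3536 -0.3516 -0.2483 -0.1554 -0.1539] z [-0.3594 -0.3467 -0.1935 -0.1912]
   top strip y -0.3536 -0.1537 zmax -0.1894 worldz max 0.1596
```

```bash
cat > plan.py <<'E'
from h import *
import json
nb=np.array([.8365,-.048,.5455]);nb/=np.linalg.norm(nb)
yb=np.cross([0,0,1],nb);yb/=np.linalg.norm(yb);zb=np.cross(nb,yb)
O=nb*0.584+yb*-0.2537+zb*-0.1952
def Rdown(yaw_deg): # tool y = horizontal heading yaw, tool z down
    a=np.radians(yaw_deg);y=np.array([np.cos(a),np.sin(a),0]);z=np.array([0,0,-1.]);return np.c_[np.cross(y,z),y,z]
Rboard=np.c_[np.cross(nb,-zb),nb,-zb]
def cur():
    o=bot.get_obs();w,x,y,z=o['tool_rot'];return np.array(o['eef_pos']),R.from_quat([x,y,z,w]).as_matrix()
def plan(targets,dp=0,dr=1,start=None):
    p,M=start or cur()
    for (pt_,Rt,n,g) in targets:
        rows=[]
        for i in range(n):
            k=n-i
            s=np.round(M.T@((np.array(pt_)-p)/k*1000),dp)
            rv=np.round(np.degrees(R.from_matrix(M.T@Rt).as_rotvec())/k,dr)
            p=p+M@s/1000;M=M@R.from_rotvec(np.radians(rv)).as_matrix()
            rows.append([s.tolist(),rv.tolist(),g])
        print(json.dumps(rows).replace('.0,',',').replace('.0]',']'))
        print('  end',np.round(p,4),'goal',np.round(pt_,4),'rot err',np.degrees(R.from_matrix(M.T@Rt).magnitude()).round(2))
    return p,M
E
python3 - <<'E'
from plan import *
print('board origin',O)
R1=Rdown(14.8)
plan([([.43,-.30,.27],Rdown(-20),9,-1),([.48,.198,.26],R1,9,-1)])
E
```

```text
board origin [ 0.5804059  -0.28742216  0.15504911]
[[[36, -29, -7], [0, 0, -5.9], -1], [[39, -25, -7], [0, 0, -5.9], -1], [[41, -21, -7], [0, 0, -5.9], -1], [[43, -17, -7], [0, 0, -5.9], -1], [[45, -13, -7], [0, 0, -5.9], -1], [[46, -8, -8], [0, 0, -5.9], -1], [[47, -3, -7], [0, 0, -5.9], -1], [[47, 2, -8], [0, 0, -6], -1], [[46, 7, -7], [0, 0, -5.9], -1]]
  end [ 0.4304 -0.2997  0.2696] goal [ 0.43 -0.3   0.27] rot err 0.02
[[[54, -14, 1], [0, 0, -3.9], -1], [[55, -10, 1], [0, 0, -3.9], -1], [[55, -6, 1], [0, 0, -3.9], -1], [[55, -3, 1], [0, 0, -3.9], -1], [[56, 1, 1], [0, 0, -3.8], -1], [[55, 5, 1], [0, 0, -3.9], -1], [[55, 9, 1], [0, 0, -3.8], -1], [[54, 12, 1], [0, 0, -3.9], -1], [[53, 16, 2], [0, 0, -3.8], -1]]
  end [0.4797 0.1976 0.2596] goal [0.48  0.198 0.26 ] rot err 0.02
```

```bash
python3 -m jog '[[[36,-29,-7],[0,0,-5.9],-1],[[39,-25,-7],[0,0,-5.9],-1],[[41,-21,-7],[0,0,-5.9],-1],[[43,-17,-7],[0,0,-5.9],-1],[[45,-13,-7],[0,0,-5.9],-1],[[46,-8,-8],[0,0,-5.9],-1],[[47,-3,-7],[0,0,-5.9],-1],[[47,2,-8],[0,0,-6],-1],[[46,7,-7],[0,0,-5.9],-1]]' 25
python3 - <<'E'
from plan import *
print(cur()[0])
plan([([.48,.198,.26],Rdown(14.8),9,-1)])
E
```

```text
t: 2.58
eef_pos: [0.4311, -0.2984, 0.2702]
tool_rot: [0.0, 0.818, 0.575, 0.0]
contact_force: [0.9, -0.3, 0.5]
gripper_width: 1.001
[ 0.43112313 -0.29843215  0.27020081]
[[[54, -14, 1], [0, 0, -3.8], -1], [[54, -10, 1], [0, 0, -3.9], -1], [[55, -6, 1], [0, 0, -3.8], -1], [[55, -3, 1], [0, 0, -3.9], -1], [[56, 1, 1], [0, 0, -3.8], -1], [[55, 5, 1], [0, 0, -3.9], -1], [[55, 9, 1], [0, 0, -3.8], -1], [[54, 12, 1], [0, 0, -3.9], -1], [[53, 16, 2], [0, 0, -3.8], -1]]
  end [0.48   0.1979 0.2599] goal [0.48  0.198 0.26 ] rot err 0.06
```

```bash
python3 -m jog '[[[54,-14,1],[0,0,-3.8],-1],[[54,-10,1],[0,0,-3.9],-1],[[55,-6,1],[0,0,-3.8],-1],[[55,-3,1],[0,0,-3.9],-1],[[56,1,1],[0,0,-3.8],-1],[[55,5,1],[0,0,-3.9],-1],[[55,9,1],[0,0,-3.8],-1],[[54,12,1],[0,0,-3.9],-1],[[53,16,2],[0,0,-3.8],-1],[[0,0,0],[0,0,0],-1]]'
python3 - <<'E'
from plan import *
o=bot.get_obs();print(o['eef_pos'],o['q'])
ci,T=T_cam('wrist',o); im,d=bot.read_camera('wrist');save('w1.png',im)
for th in ['clip_mid','clip_grip','clip_pads']:
    for r in bot.landmark_of('wrist',th)[:2]:
        u,v=r['xy'][0]*512,r['xy'][1]*384;print(th,round(r['score'],2),u,v,np.round(pt(ci,T,u,v,d[int(v),int(u)]),4))
for r in bot.cut_out('wrist','clip_mid')[:2]:
    v,u=np.nonzero(r['pixels']&(d>0));P=np.array([pt(ci,T,a,b,d[b,a]) for a,b in zip(u,v)]);np.save('w1clip.npy',P)
    for lo in np.arange(.08,.18,.01):
        k=P[(P[:,2]>=lo)&(P[:,2]<lo+.01)]
        if len(k)>3:
            (c,s,a)=cv2.minAreaRect((k[:,:2]*1000).astype(np.float32));print(round(lo,2),len(k),np.round(k.mean(0),3),np.round(c,1),np.round(s,1),round(a,1))
    print(P[:,2].max())
E
```

```text
t: 3.82
eef_pos: [0.4799, 0.2016, 0.2599]
tool_rot: [-0.001, 0.608, 0.794, 0.001]
contact_force: [0.0, -0.6, -0.8]
gripper_width: 1.003
[0.47991376 0.20160132 0.2598842 ] [ 0.14675483  0.253941   -0.77736229  1.81425153  0.1915258   1.14961426
 -0.43065411]
clip_mid 0.97 257.5872 173.6832 [0.4803 0.1963 0.1181]
clip_mid 0.85 156.416 203.48160000000001 [0.3885 0.1305 0.0847]
clip_grip 0.96 143.8208 215.38559999999998 [0.3706 0.1001 0.0532]
clip_grip 0.77 252.7232 176.1024 [0.4765 0.1931 0.1188]
clip_pads 0.88 252.9792 163.5072 [0.4737 0.2044 0.1181]
clip_pads 0.72 162.5088 197.4144 [0.3833 0.1195 0.0331]
0.08 36 [0.473 0.215 0.086] [473.1 215.3] [15.   2.9] 14.8
0.09 8 [0.466 0.214 0.096] [471.6 216.2] [18.7  3.2] 25.1
0.1 19 [0.473 0.216 0.108] [473.2 216.5] [18.4  3.1] 4.4
0.11 738 [0.477 0.2   0.117] [477.  199.2] [18.2 36.1] 15.2
0.12 218 [0.476 0.2   0.125] [476.6 199.2] [24.6 34.1] 13.6
0.13 225 [0.476 0.2   0.135] [476.2 199.5] [28.8 33.2] 14.9
0.14 242 [0.476 0.201 0.145] [476.8 199.6] [33.6 33.1] 15.1
0.15 304 [0.477 0.2   0.155] [477.1 199.7] [40.1 33.5] 13.7
0.16 263 [0.477 0.2   0.161] [477.1 199.3] [39.9 33.9] 14.2
0.16303459369218254
0.08 275 [0.377 0.108 0.084] [376.9 111.2] [41.  33.3] 88.2
0.08689266867815687
```

View pics/w1.png

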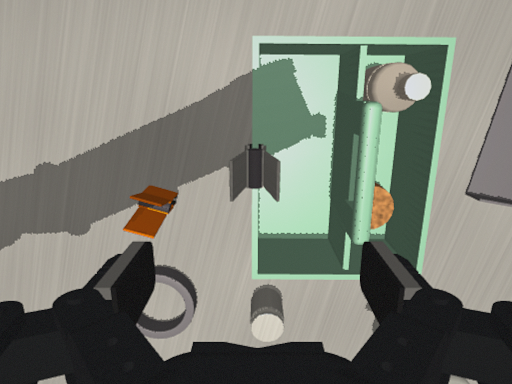

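The wrist view shows the clip at pixel (256,172), upright on the wall and between the fingers, with the orange one at (152,207). All three views agree on the pivot to within 3 mm, so I'll descend.

```bash
python3 - <<'E'
from plan import *
print(cur()[0])
plan([([.478,.199,.124],Rdown(14.7),4,-1)])
E
```

```text
[0.48114566 0.19467919 0.25950157]
[[[1, -0, 34], [-0, 0, -0.1], -1], [[1, -1, 34], [-0, 0, -0.1], -1], [[2, -0, 34], [-0, 0, -0], -1], [[1, -1, 33], [-0, 0.1, -0.1], -1]]
  end [0.478  0.1989 0.1245] goal [0.478 0.199 0.124] rot err 0.04
```

```bash
python3 -m jog '[[[1,-1,25],[0,0,0],-1],[[0,-1,30],[0,0,0],-1],[[0,0,30],[0,0,0],-1],[[0,0,30],[0,0,0],-1],[[0,0,21],[0,0,0],-1],[[0,0,0],[0,0,0],-1],[[0,0,0],[0,0,0],-1]]'
python3 - <<'E'
from plan import *
o=bot.get_obs();print(o['eef_pos'],o['contact_force'])
im,d=bot.read_camera('wrist');save('w2.png',im)
print(bot.get_obs()['eef_pos'])
E
```

```text
t: 4.95
eef_pos: [0.4794, 0.1965, 0.1245]
tool_rot: [0.0, 0.612, 0.791, 0.0]
contact_force: [0.3, -0.4, -0.2]
gripper_width: 0.999
[0.4793978  0.19653566 0.12454821] [ 0.28645654 -0.44499421 -0.19330182]
[0.47955953 0.19685135 0.12477911]
```

View pics/w2.png

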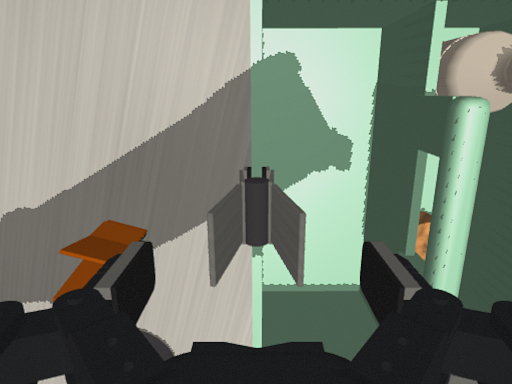

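The clip is centred between the fingers at column 257. I'll close on it now.

```bash
python3 -m jog '[[[0,0,0],[0,0,0],0],[[0,0,0],[0,0,0],0.6],[[0,0,0],[0,0,0],1],[[0,0,0],[0,0,0],1],[[0,0,0],[0,0,0],1],[[0,0,0],[0,0,0],1],[[0,0,0],[0,0,0],1]]' 25
python3 - <<'E'
from plan import *
im,d=bot.read_camera('wrist');save('w3.png',im)
o=bot.get_obs();print(o['eef_pos'],o['contact_force'],o['gripper_width'])
E
```

```text
t: 5.88
eef_pos: [0.4789, 0.197, 0.1239]
tool_rot: [0.0, 0.612, 0.791, 0.0]
contact_force: [-1.2, -1.4, 5.8]
gripper_width: 0.207
[0.47885635 0.19702715 0.1239452 ] [-0.75044373 -0.80595888  5.14096275] 0.20908833946946986
```

View pics/w3.png

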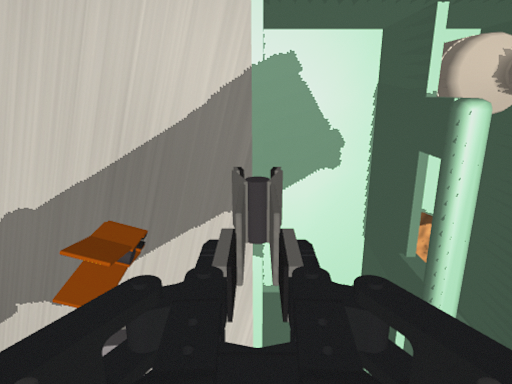

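The opening is 17.6 mm and the handles look parallel, so the jaw is open. I'll lift and then measure the clip in the hand.

```bash
python3 -m jog '[[[0,0,-8],[0,0,0],1],[[0,0,-20],[0,0,0],1],[[0,0,-35],[0,0,0],1],[[0,0,-45],[0,0,0],1],[[0,0,-40],[0,0,0],1],[[0,0,-15],[0,0,0],1],[[0,0,0],[0,0,0],1]]' 25
cat > inhand.py <<'E'
from plan import *
import sys
o=bot.get_obs();print(o['t'],o['eef_pos'],o['contact_force'],o['gripper_width'])
ci=bot.camera_info('wrist');M=np.array(ci['mount']);im,d=bot.read_camera('wrist');save(sys.argv[1],im)
for th in ['clip_mid','clip_pads']:
    for r in bot.landmark_of('wrist',th)[:1]:
        u,v=r['xy'][0]*512,r['xy'][1]*384;print(th,round(r['score'],2),u,v,'tool',np.round(pt(ci,M,u,v,d[int(v),int(u)])*1000,1))
for (u,v) in [(250,180),(258,180),(265,180),(258,195),(250,210),(258,210),(265,210),(258,225),(258,240)]:
    print(u,v,np.round(pt(ci,M,u,v,d[v,u])*1000,1))
E
python3 inhand.py w4.png
```

```text
t: 6.8
eef_pos: [0.4789, 0.197, 0.2869]
tool_rot: [0.0, 0.612, 0.791, 0.0]
contact_force: [0.3, -0.6, -1.6]
gripper_width: 0.21
6.8 [0.47885339 0.19701512 0.28687013] [ 0.33561594 -0.57702309 -1.56481137] 0.21014821432576328
clip_mid 0.93 258.9184 213.08159999999998 tool [ 3.1 -0.6 11.2]
clip_pads 0.85 246.3232 197.4912 tool [11.6 -7.5 12.7]
250 180 [20.5 -5.5 16.5]
258 180 [20.6 -1.1 16.1]
265 180 [21.   2.7 14.4]
258 195 [13.9 -1.1  9.9]
250 210 [ 4.3 -5.5 12.8]
258 210 [ 5.3 -1.1  9.9]
265 210 [ 4.4  2.8 12.5]
258 225 [-3.7 -1.1 10.4]
258 240 [-13.5  -1.1  12.1]
```

View pics/w4.png

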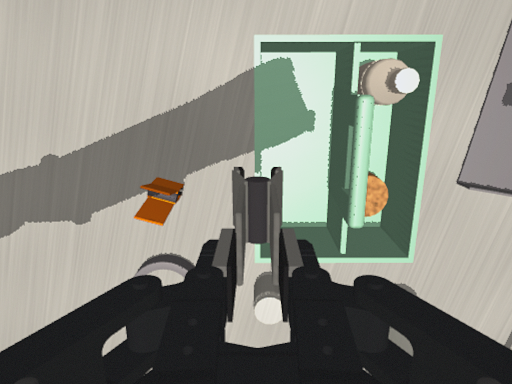

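In the hand, the coil top is about 10 mm ahead of the TCP, so the pivot is about 17 mm ahead and centred in y (about -1). Next I'll plan the move to a tilted hover above the edge.

```bash
python3 - <<'E'
from plan import *
st=cur()
s=plan([([.47,-.03,.30],Rdown(5),5,1),(O+zb*.115,Rboard,7,1)])
print(O+zb*.115, Rboard.round(3).tolist())
E
```

```text
[[[-43, -13, -3], [-0, 0, 1.9], 1], [[-44, -11, -3], [-0, 0, 1.9], 1], [[-44, -10, -3], [-0.1, 0, 1.9], 1], [[-45, -9, -3], [-0, 0, 1.9], 1], [[-45, -7, -3], [-0.1, 0, 2], 1]]
  end [ 0.47   -0.0303  0.3001] goal [ 0.47 -0.03  0.3 ] rot err 0.06
[[[-37, 4, 7], [-4.7, -0.3, 1.1], 1], [[-36, 4, 7], [-4.7, -0.3, 1.2], 1], [[-36, 4, 8], [-4.7, -0.3, 1.1], 1], [[-36, 4, 9], [-4.7, -0.4, 1.2], 1], [[-37, 4, 9], [-4.7, -0.3, 1.1], 1], [[-36, 3, 9], [-4.7, -0.4, 1.2], 1], [[-36, 4, 10], [-4.8, -0.3, 1.1], 1]]
  end [ 0.5176 -0.2837  0.2519] goal [ 0.5178 -0.2838  0.2514] rot err 0.06
[ 0.5177641  -0.28382765  0.25142381] [[0.057, 0.837, 0.545], [0.998, -0.048, -0.031], [0.0, 0.546, -0.838]]
```

```bash
python3 -m jog '[[[-43,-13,-3],[0,0,1.9],1],[[-44,-11,-3],[0,0,1.9],1],[[-44,-10,-3],[0,0,1.9],1],[[-45,-9,-3],[0,0,1.9],1],[[-45,-7,-3],[0,0,2],1],[[-37,4,7],[-4.7,-0.3,1.1],1],[[-36,4,7],[-4.7,-0.3,1.2],1],[[-36,4,8],[-4.7,-0.3,1.1],1],[[-36,4,9],[-4.7,-0.4,1.2],1],[[-37,4,9],[-4.7,-0.3,1.1],1],[[-36,3,9],[-4.7,-0.4,1.2],1],[[-36,4,10],[-4.8,-0.3,1.1],1]]' 25
python3 -m jog '[[[0,0,0],[0,0,0],1],[[0,0,0],[0,0,0],1],[[0,0,0],[0,0,0],1],[[0,0,0],[0,0,0],1]]'
python3 - <<'E'
from plan import *
p,M=cur();o=bot.get_obs();print(o['q'],np.round(M.T@(O-p)*1000,1),np.degrees(R.from_matrix(M.T@Rboard).as_rotvec()))
E
python3 inhand.py w5.png
```

```text
t: 8.45
eef_pos: [0.5175, -0.2838, 0.2514]
tool_rot: [0.206, 0.697, 0.658, 0.196]
contact_force: [-0.0, 0.3, -0.5]
gripper_width: 0.209
t: 8.95
eef_pos: [0.519, -0.282, 0.2536]
tool_rot: [0.206, 0.696, 0.659, 0.196]
contact_force: [-0.7, 0.6, -0.5]
gripper_width: 0.21
[ 0.91652473  0.09288477 -0.38741183  2.10711571 -0.49935428  0.47963516
  0.87593516] [ -2.1  -2.1 116.2] [-0.0024212  -0.11627691  0.09301457]
8.95 [ 0.51897743 -0.28202312  0.25356023] [-0.66453327  0.62949051 -0.51757853] 0.2100181231840087
clip_mid 0.87 258.816 212.1984 tool [ 3.6 -0.8  8.7]
clip_pads 0.62 246.016 196.18560000000002 tool [11.9 -7.8 11.6]
250 180 [20.2 -5.7 14.8]
258 180 [20.2 -1.3 14.8]
265 180 [20.3  2.6 14.5]
258 195 [13.  -1.3 10.2]
250 210 [ 3.9 -5.7 11.4]
258 210 [ 4.5 -1.3  9.7]
265 210 [ 4.1  2.6 11. ]
258 225 [-4.4 -1.3 10. ]
258 240 [-13.9  -1.2  11.1]
```

View pics/w5.png

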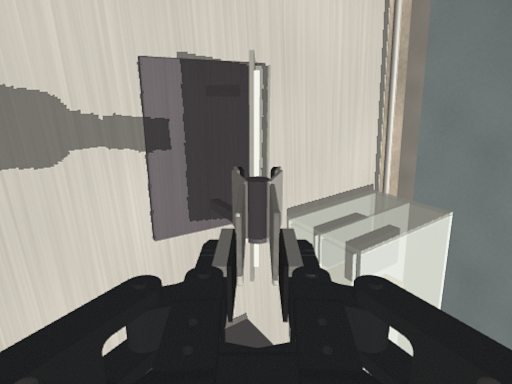

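The wrist view now looks straight along the board plane. The edge shows as a vertical band at columns ~250-264, directly under the coil at column 258. I'll measure the edge in the tool frame.

```bash
python3 - <<'E'
from plan import *
ci=bot.camera_info('wrist');M=np.array(ci['mount']);p0=cur();im,d=bot.read_camera('wrist');p1=cur()
print(p0[0],p1[0])
for v in (60,75,90,110,130,150,255):
    print(v,[(u,im[v,u].tolist()[0],np.round(pt(ci,M,u,v,d[v,u])[1:]*1000,1).tolist()) for u in range(246,272,2)])
p,Mt=p1;print(np.round(Mt.T@(O-p)*1000,1))
E
```

```text
[ 0.5186958  -0.28258249  0.25349896] [ 0.51857725 -0.28271634  0.25343919]
60 [(246, 198, [-15.7, 293.7]), (248, 191, [-13.2, 294.7]), (250, 165, [-7.2, 115.4]), (252, 168, [-5.7, 114.8]), (254, 147, [-4.1, 115.5]), (256, 206, [-3.1, 301.8]), (258, 205, [-0.5, 302.5]), (260, 207, [2.1, 302.5]), (262, 208, [4.7, 305.2]), (264, 209, [7.3, 307.2]), (266, 207, [10.0, 309.6]), (268, 207, [12.6, 311.4]), (270, 204, [15.3, 312.8])]
75 [(246, 62, [-15.5, 282.6]), (248, 70, [-13.0, 284.6]), (250, 173, [-7.3, 116.5]), (252, 164, [-5.7, 115.9]), (254, 222, [-4.1, 115.9]), (256, 242, [-2.6, 116.1]), (258, 244, [-1.0, 116.0]), (260, 157, [1.9, 276.7]), (262, 149, [4.3, 275.2]), (264, 105, [6.8, 277.8]), (266, 104, [9.2, 275.2]), (268, 148, [11.4, 264.6]), (270, 185, [13.8, 266.5])]
90 [(246, 62, [-12.8, 190.4]), (248, 69, [-10.9, 192.3]), (250, 172, [-7.4, 116.2]), (252, 165, [-5.8, 115.8]), (254, 223, [-4.2, 116.9]), (256, 243, [-2.6, 117.0]), (258, 244, [-1.0, 115.6]), (260, 158, [1.9, 275.3]), (262, 102, [4.4, 276.8]), (264, 103, [6.9, 276.4]), (266, 103, [9.4, 275.3]), (268, 148, [11.5, 266.
[... 762 characters left out ...]
7]), (248, 59, [-13.7, 284.6]), (250, 173, [-7.6, 115.4]), (252, 167, [-6.0, 115.4]), (254, 223, [-4.3, 116.9]), (256, 243, [-2.6, 115.7]), (258, 242, [-1.0, 114.7]), (260, 168, [2.1, 276.0]), (262, 105, [4.7, 276.5]), (264, 109, [7.3, 276.8]), (266, 116, [9.9, 275.3]), (268, 169, [12.2, 266.2]), (270, 212, [16.5, 314.2])]
255 [(246, 205, [-18.0, 291.6]), (248, 209, [-15.0, 292.0]), (250, 178, [-12.2, 296.3]), (252, 160, [-6.4, 116.3]), (254, 211, [-4.5, 115.6]), (256, 243, [-2.7, 115.8]), (258, 240, [-0.9, 113.6]), (260, 209, [2.7, 303.5]), (262, 204, [5.7, 306.7]), (264, 208, [8.8, 308.6]), (266, 207, [11.9, 310.2]), (268, 213, [15.0, 313.3]), (270, 138, [18.1, 314.2])]
[ -1.3  -1.7 116.3]
```

The edge is centred at tool y ≈ -4, z ≈ 115.7, against the clip centre at y ≈ -1. That agrees with the depth fit to within 2-3 mm. I'll move closer, let the arm settle and re-measure.

```bash
python3 -m jog '[[[0,-1.5,10],[0,0,0],1],[[0,0,20],[0,0,0],1],[[0,0,15],[0,0,0],1],[[0,0,5],[0,0,0],1],[[0,0,0],[0,0,0],1],[[0,0,0],[0,0,0],1],[[0,0,0],[0,0,0],1],[[0,0,0],[0,0,0],1],[[0,0,0],[0,0,0],1],[[0,0,0],[0,0,0],1]]' 25
cat > edge.py <<'E'
from plan import *
import sys
ci=bot.camera_info('wrist');M=np.array(ci['mount']);p0=cur();im,d=bot.read_camera('wrist');save(sys.argv[1],im);p,Mt=cur()
print(p0[0],p,np.round(Mt.T@(O-p)*1000,1))
for v in (40,80,120,155,210,260,270):
    print(v,[(u,im[v,u].tolist()[0],np.round(pt(ci,M,u,v,d[v,u])[1:]*1000,1).tolist()) for u in range(242,274,2)])
E
python3 edge.py w6.png
```

```text
t: 10.4
eef_pos: [0.5443, -0.2845, 0.2106]
tool_rot: [0.206, 0.697, 0.658, 0.196]
contact_force: [-0.1, 0.8, -0.5]
gripper_width: 0.209
[ 0.54434699 -0.28447002  0.21056324] [ 0.54436405 -0.28447744  0.21051564] [-1.   0.1 66.2]
40 [(242, 214, [-18.2, 238.9]), (244, 214, [-16.1, 241.3]), (246, 215, [-14.0, 244.1]), (248, 212, [-11.8, 244.6]), (250, 183, [-9.6, 244.5]), (252, 171, [-5.0, 66.7]), (254, 170, [-3.7, 67.3]), (256, 187, [-2.4, 65.2]), (258, 211, [-0.6, 252.4]), (260, 209, [1.6, 253.7]), (262, 213, [3.9, 256.5]), (264, 214, [6.2, 256.5]), (266, 215, [8.5, 257.6]), (268, 215, [10.9, 260.5]), (270, 216, [13.2, 259.3]), (272, 215, [15.6, 262.5])]
80 [(242, 65, [-18.3, 229.7]), (244, 67, [-16.2, 231.1]), (246, 68, [-14.0, 233.4]), (248, 65, [-11.8, 233.9]), (250, 130, [-9.6, 236.7]), (252, 176, [-5.0, 64.7]), (254, 175, [-3.7, 66.0]), (256, 220, [-2.4, 66.0]), (258, 245, [-1.1, 66.4]), (260, 245, [0.2, 65.7]), (262, 242, [1.5, 66.3]), (264, 173, [5.9, 226.9]), (266, 107, [8.1, 226.8]), (268, 111, [10.3, 226.8]), (270, 120, [12.4, 225.9]), (272, 172, [14.2, 216.5])]
120 [(242, 6
[... 1403 characters left out ...]
6.3]), (254, 166, [-4.1, 65.1]), (256, 228, [-2.6, 65.0]), (258, 245, [-1.8, -169.3]), (260, 245, [0.4, 64.9]), (262, 222, [4.9, 253.9]), (264, 215, [7.7, 256.0]), (266, 216, [10.4, 257.6]), (268, 217, [13.2, 259.5]), (270, 194, [16.1, 262.9]), (272, 90, [4.8, -31.0])]
270 [(242, 112, [-8.3, -35.6]), (244, 221, [-18.9, 238.9]), (246, 214, [-16.3, 240.4]), (248, 216, [-13.8, 242.8]), (250, 215, [-11.2, 245.1]), (252, 167, [-5.6, 66.2]), (254, 166, [-4.1, 66.0]), (256, 229, [-2.6, 65.2]), (258, 245, [-1.1, 65.7]), (260, 245, [0.5, 65.9]), (262, 223, [5.0, 253.6]), (264, 215, [7.8, 257.1]), (266, 216, [10.6, 258.4]), (268, 217, [13.3, 259.4]), (270, 209, [16.2, 261.7]), (272, 87, [4.8, -31.7])]
```

View pics/w6.png

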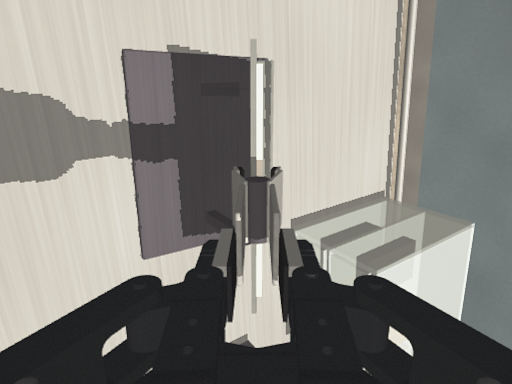

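The edge is centred at tool y ≈ -1.7, the same as the clip's centre, and at z = 66. I need 39 mm more to put the pivot about 10 mm above the edge.

```bash
python3 -m jog '[[[0,0,10],[0,0,0],1],[[0,0,10],[0,0,0],1],[[0,0,8],[0,0,0],1],[[0,0,6],[0,0,0],1],[[0,0,5],[0,0,0],1],[[0,0,0],[0,0,0],1],[[0,0,0],[0,0,0],1],[[0,0,0],[0,0,0],1]]' 25
python3 edge.py w7.png | cut -c1-900
```

```text
t: 11.45
eef_pos: [0.5656, -0.2858, 0.1781]
tool_rot: [0.207, 0.697, 0.658, 0.196]
contact_force: [-0.0, 0.6, -0.7]
gripper_width: 0.21
[ 0.5656014  -0.2858229   0.17811598] [ 0.56560026 -0.28579543  0.17809616] [-0.8 -0.1 27.4]
40 [(242, 219, [-16.8, 202.8]), (244, 219, [-14.8, 202.6]), (246, 221, [-12.9, 206.3]), (248, 198, [-10.9, 206.7]), (250, 178, [-5.5, 28.0]), (252, 180, [-4.4, 26.4]), (254, 179, [-3.4, 26.8]), (256, 209, [-2.4, 48.5]), (258, 216, [-0.8, 213.7]), (260, 215, [1.3, 213.3]), (262, 218, [3.4, 214.4]), (264, 220, [5.5, 218.4]), (266, 224, [7.6, 217.5]), (268, 220, [9.7, 217.9]), (270, 221, [11.8, 220.7]), (272, 222, [14.0, 222.4])]
80 [(242, 67, [-16.9, 193.9]), (244, 70, [-14.9, 195.2]), (246, 68, [-12.9, 195.5]), (248, 124, [-10.9, 196.8]), (250, 183, [-5.6, 26.1]), (252, 183, [-4.5, 27.3]), (254, 181, [-3.4, 27.7]), (256, 241, [-2.3, 26.9]), (258, 246, [-1.2, 27.6]), (260, 246, [-0.2, 26.5]), (262, 247, [0.9, 26.8]), (264, 175, [5.1, 186.9]), (266, 164, [7.1, 187.6]), (268, 114, [9.1, 187.7]), (270, 113, [11.1, 188.6]), (272, 163, [12.6, 178.4])]
120 [(242, 71,
[... 1388 characters left out ...]
[-4.9, 26.3]), (254, 171, [-3.7, 26.5]), (256, 242, [-2.4, 26.6]), (258, 246, [-1.2, 26.7]), (260, 246, [0.1, 27.1]), (262, 241, [1.3, 27.9]), (264, 219, [6.8, 216.0]), (266, 221, [9.3, 218.7]), (268, 222, [11.9, 221.1]), (270, 201, [14.4, 220.9]), (272, 92, [4.8, -31.5])]
270 [(242, 116, [-8.2, -36.2]), (244, 225, [-17.3, 200.8]), (246, 219, [-15.0, 203.8]), (248, 224, [-12.7, 205.0]), (250, 171, [-6.2, 26.3]), (252, 174, [-5.0, 26.5]), (254, 173, [-3.7, 26.4]), (256, 242, [-2.4, 26.3]), (258, 246, [-1.2, 26.2]), (260, 246, [0.1, 26.5]), (262, 240, [1.3, 26.0]), (264, 221, [6.9, 217.4]), (266, 220, [9.4, 219.2]), (268, 224, [12.0, 220.7]), (270, 218, [14.6, 223.1]), (272, 92, [4.8, -32.1])]
```

View pics/w7.png

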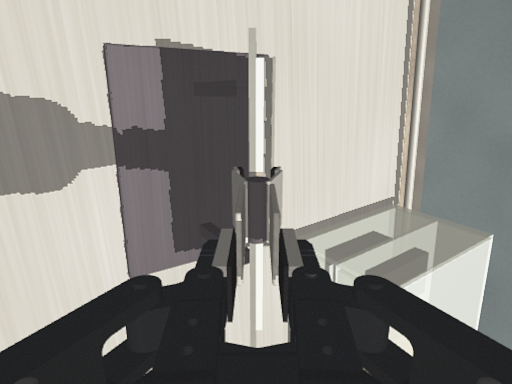

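The edge is between the pads (z ≈ 27, centred within 0.5 mm) with no contact force. I'll release gradually.

```bash
python3 -m jog '[[[0,0,0],[0,0,0],0.5],[[0,0,0],[0,0,0],0.3],[[0,0,0],[0,0,0],0.1],[[0,0,0],[0,0,0],-0.3],[[0,0,0],[0,0,0],-0.6],[[0,0,0],[0,0,0],-1],[[0,0,0],[0,0,0],-1],[[0,0,0],[0,0,0],-1]]'
python3 edge.py w8.png | head -1; python3 inhand.py w8b.png
```

```text
t: 12.5
eef_pos: [0.5656, -0.2856, 0.1778]
tool_rot: [0.206, 0.697, 0.658, 0.196]
contact_force: [-0.5, 0.1, -0.7]
gripper_width: 0.999
[ 0.56563083 -0.28561213  0.17781438] [ 0.56562612 -0.28564496  0.17780784] [-1.   0.  27.2]
12.55 [ 0.56562612 -0.28564496  0.17780784] [-0.5612793  -0.03388673 -1.08464083] 1.0016758940628059
clip_mid 0.95 261.4784 216.30720000000002 tool [1.9 0.6 7. ]
250 180 [20.1 -5.7 15.3]
258 180 [20.  -1.2 15.4]
265 180 [20.   2.6 15.7]
258 195 [14.2 -1.3  6.1]
250 210 [ 5.5 -5.6  6.9]
258 210 [ 5.7 -1.3  6.2]
265 210 [5.2 2.5 7.7]
258 225 [-2.3 -1.3  4.8]
258 240 [-12.2  -1.3   7.3]
```

View pics/w8.png

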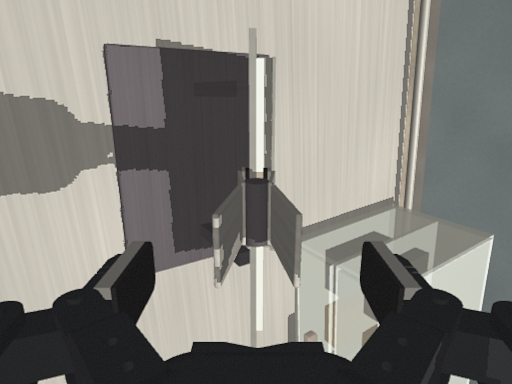

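The clip is released and shut. The coil rose about 4 mm on release, so the pivot is now ~14 mm above the edge, still inside 4-20. I'll back straight out and check from all the cameras.

```bash
python3 -m jog '[[[0,0,-15],[0,0,0],-1],[[0,0,-30],[0,0,0],-1],[[0,0,-30],[0,0,0],-1],[[0,0,-25],[0,0,0],-1],[[0,0,-10],[0,0,0],-1],[[0,0,0],[0,0,0],-1],[[0,0,0],[0,0,0],-1],[[0,0,0],[0,0,0],-1],[[0,0,0],[0,0,0],-1],[[0,0,0],[0,0,0],-1]]'
cat > chk.py <<'E'
from plan import *
B=np.c_[nb,yb,zb]
o=bot.get_obs();print(o['t'],o['contact_force'],o['joint_vel'].max() if hasattr(o['joint_vel'],'max') else max(o['joint_vel']))
for c in ['wrist','scene','top']:
    ci,T=T_cam(c); im,d=bot.read_camera(c);save('f_'+c+'.png',im)
    for th in ['clip_mid','card_mid']:
        for r in bot.cut_out(c,th)[:2]:
            v,u=np.nonzero(r['pixels']&(d>0));P=(np.array([pt(ci,T,a,b,d[b,a]) for a,b in zip(u,v)])-O)@B*1000
            print(c,th,round(r['score'],2),len(P),'lo',np.percentile(P,2,0).round(1),'med',np.median(P,0).round(1),'hi',np.percentile(P,98,0).round(1))
    for th in ['clip_mid','card_mid','small_bottle','puck','spray_bottle','tape_roll','tin']:
        for r in bot.landmark_of(c,th)[:1]:
            u,v=r['xy'][0]*512,r['xy'][1]*384;w=pt(ci,T,u,v,d[int(v),int(u)])
            print(' ',th,round(r['score'],2),round(u),round(v),w.round(3),'board',((w-O)@B*1000).round(1) if 'mid' in th else '')
E
python3 chk.py
```

```text
t: 13.95
eef_pos: [0.5058, -0.2822, 0.2697]
tool_rot: [0.206, 0.697, 0.658, 0.196]
contact_force: [0.7, 0.1, 1.0]
gripper_width: 1.0
13.95 [0.70383241 0.14443513 0.95713712] 0.0020768200415499515
wrist clip_mid 0.76 2337 lo [-19.3 -13.4 -10.2] med [-2.   5.1 32.8] hi [16.1 20.9 65.3]
wrist card_mid 0.96 754 lo [  -3.  -151.1 -188.4] med [-0.3 22.4  0.6] hi [ 4.9 81.5  2.1]
  small_bottle 0.65 254 180 [ 0.565 -0.291  0.171] board 
  tin 0.67 258 178 [ 0.568 -0.29   0.171] board 
scene clip_mid 0.75 285 lo [-367.3  366.8  -14.4] med [-246.5  389.3   29.2] hi [-217.7  435.1   65.9]
scene clip_mid 0.58 673 lo [-350.2  -13.9  -21.3] med [10.8  2.3 21.8] hi [18.9 20.2 63. ]
scene card_mid 0.57 5125 lo [   0.2  -81.6 -149.7] med [  3.4  -6.3 -78.7] hi [ 6.4 80.8 -4.8]
  clip_mid 0.84 148 210 [ 0.577 -0.292  0.18 ] board [11.2 -4.9 22.5]
  card_mid 0.82 160 257 [ 0.63  -0.294  0.086] board [  4.5  -3.2 -85.4]
  small_bottle 0.49 352 207 [0.652 0.246 0.06 ] board 
  spray_bottle 0.92 298 273 [ 0.772 -0.017  0.029] board 
  tape_roll 0.77 224 214 [ 0.45  -0.058  0.012] board 
  tin 0.71 255 231 [ 0.565 -0.017  0.014] board 
top clip_mid 0.85 405 lo [-16.5 -13.1 -17.6] med [-5.3  5.4 32. ] hi [18.8 20.9 66. ]
top clip_mid 0.76 237 lo [-263.3  367.1   16.4] med [-240.6  390.6   36.6] hi [-215.2  405.4   71.5]
top card_mid 0.8 1570 lo [   1.6  -80.7 -156. ] med [  4.3   1.1 -71.7] hi [ 6.1 83.   2. ]
  clip_mid 0.77 201 273 [0.385 0.104 0.045] board [-242.1  379.8   26.2]
  card_mid 0.73 361 178 [ 0.623 -0.288  0.096] board [  3.5   1.5 -72.9]
  small_bottle 0.56 130 192 [0.582 0.283 0.085] board 
  puck 0.72 243 143 [0.706 0.005 0.107] board 
  spray_bottle 0.7 244 210 [ 0.543 -0.001  0.059] board 
  tape_roll 0.65 256 267 [ 0.404 -0.033 -0.002] board 
  tin 0.63 244 212 [ 0.54  -0.001  0.057] board
```

View pics/f_wrist.png

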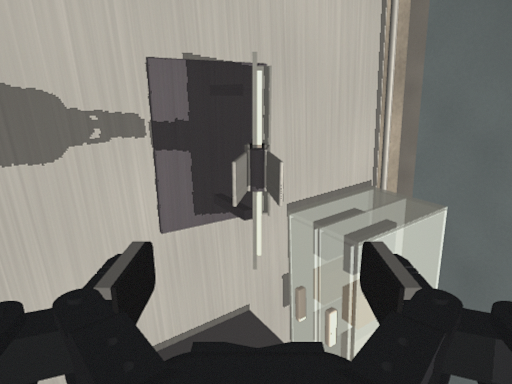

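View pics/f_scene.png

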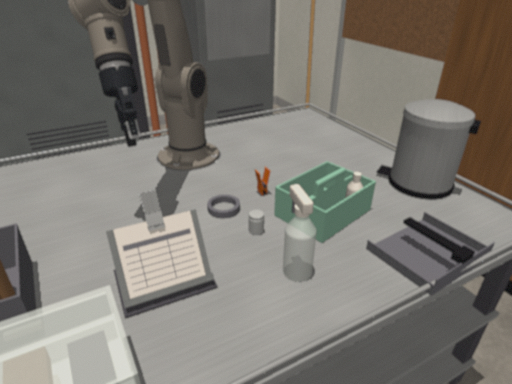

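The wrist view shows the clip square on the edge near its middle, at pixel (258,170). The scene view shows it at (152,210), with the card still on its ledge and the other things where they were. The handles' top reads 65.5 mm above the edge, which puts the pivot at about 15 mm and agrees with the coil reading. Arm and clip are clear of each other, so I'm handing in.

```bash
python3 -c "
from station import bot
print(bot.get_obs()['t'],bot.hand_in())"
```

```text
the job is handed in; nothing more can be done
15.45 None
```

The steel clip is off the caddy rim and clipped over the top edge of card and board, and I handed the job in at about 15.5 s of the 42 s. I squeezed it open with 25 N, carried it tilted to the board's 33° and lowered it over the edge. After releasing it I backed the arm straight out.

**Clip position (last checks):**
- **Along and across the edge:** it is about 4 mm from the middle of the edge, within about 2 mm of the board's plane, and looks square to the edge.
- **Height:** the pivot is about 14–16 mm above the edge, inside the 4–20 mm limit. That is higher than the 10 mm I aimed for, because the clip rode up about 4 mm on release; I left it rather than squeeze it again.

**Card, other things and arm:**
- **Card:** it is still on its ledge, in the same place to within 2–3 mm of measurement noise.
- **Other things:** in the scene picture they look untouched. I did not measure each one: the puck and spray bottle readings in the top view, and the small bottle and tin readings in the wrist view, were clearly false detections, so I went by the picture.
- **Arm:** it was clear of everything, with about 1 N of noise on the wrist force.

I could not measure the bite force directly. I only saw the jaw shut on both card and board.

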